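Select the third station on the garment conveyor's H-gate lever

ROBOT

A 6-joint arm with a two-finger parallel gripper is mounted at the origin on a cart in front of the work surface, level with it; the furniture and walls round the work are solid. World frame = base frame: x ahead of the robot, y to its left, z up, the work surface at z = 0. Lengths are in m, angles in rad, forces in N, time in s.
With the tool pointing down it reaches from about 0.375 to 0.9 m from the base axis. Payload 3.1 kg.
Tool frame: the origin (TCP) lies midway between the tips of the shut fingers; the grasp point (between the pads) lies 19 mm behind it (grip_point_offset is the distance from the TCP to the grasp point, in m); z points along the fingers, y is the line along which they close (so a half turn about z gives the same grasp; the last joint's range is limited). The gripper opens to 85 mm and grips with 20 to 120 N. Pads are 22 mm wide; open, the fingers measure 114 mm over their backs; the gripper's body (76 mm by 85 mm) begins 54 mm behind the grasp point. The pads swing forward as they close: fully open they stand 13 mm farther back than shut.
Start: joints at [-1.335, 0.527, 1.433, -0, 1.181, -0.178], TCP at [0.252, -0.572, 0.231] pointing down, gripper open.
Joint ranges: [-3.08, 3.08], [-0.75, 2.2], [0.22, 2.44], [-1.43, 4.57], [0, 2.65], [-2.85, 2.85]. Speed limits (rad/s): [2.79, 2.79, 3.14, 3.14, 3.14, 3.14].

INTERFACE

Orientations are given as a unit quaternion [x, y, z, w].
In Python, from rig import state, get_image, get_calibration, job_done, grip_point_offset gives the robot as it stands.
- The arm moves only by the tool move_arm, never from a script. Its argument "increments" is one flat list of numbers, 5 for each row, row after row: the closure in counts, from 0 (fully open) to 255 (shut), then the shift along the world's x, y, z in m, then the turn about the world's z in rad. A call has 1 to 10 rows; each row is the pose to reach, as a shift and turn from the pose commanded when the call began; what a row does not reach only later rows make up. A row lasts 1/10 s, in which the tool goes at most 50 mm and 8.59 degrees, less where a joint would pass 70% of its speed; a pose out of reach is approached as far as the arm can. A call with a gripper value outside its range is refused whole. The fingers move at their own pace and stop on an object; the grip force is fixed at half the most. Time passes only in rows, so rows that repeat a pose let the fingers close. It gives the time, the measured TCP pose, the force, the opening and the grip force at its end, in the units of the state.
- state(): the state, without advancing time (a new reading comes with each control period).
- get_image(name): name is "scene" or "top" or "wrist"; returns the picture (400x640x3 uint8, blue, green, red); there is no depth.
- get_calibration(name): a dict with "vertical_fov" (degrees; the focal length in pixels is half the picture's height over the tangent of half this angle, whatever the lens; pixels are square), "cx", "cy" (the principal point, pixels), "D" ([k1, k2, p1, p2, k3] as OpenCV has them; the pictures are not rectified), "xyz" and "attitude" of the camera in the world. Camera axes: x right, y up, looking along -z (the intrinsics and any distortion apply to the point x, -y, -z); pixel columns grow to the right and rows downward; lengths in m; the calibration is good to about 2 mm. A picture is of the moment at which its call begins: read the wrist's pose just before it. get_calibration takes no time and is no camera call; for the wrist camera it gives the pose at the moment of the call.
- job_done(): hands the job in; it is judged then, once.
The state is a dict: "t": time; "qpos": joint angles; "qd": joint speeds; "joint_efforts": joint torques, N m; "tcp_pos": TCP position; "tool_rot": TCP orientation; "wrist_force": force on the tool from outside, world axes, zero at the start; "wrist_torque": the same for the moment, N m; "grip_width": opening from 0.0 (shut) to 1.0 (fully open); "finger_force": force on a finger pad.
Only numpy, scipy, OpenCV 4.12 (cv2) and the standard library are available. Lean on these libraries where they do the work, as an engineer would, in place of code of your own. Each camera call takes 0.05 s, during which the arm holds its last target. There are 200 camera calls.

TASK

Switch the garment conveyor to its third station by pushing the red-knobbed selector lever, which stands somewhere in the left-hand slot of its H-shaped gate: bring it to the cross slot in the middle, push it across to the right-hand end, then forward (away from you) until it is fully home in the third slot, the one with three green dots. Only push the lever with the fingertips or the outside of the fingers, gently, never pinching it, and do not let it run into the fourth slot (right, near side, four black dots) on the way. Leave the other things on the counter where they stand and finish with the hand clear.

Things in the scene. Friction and masses are not known exactly. Their poses are not given: they have to be found in the camera images.
- selector: the conveyor selector, fixed to the counter: a grey box 170 (x) x 150 (y) mm, 85 mm high, with an aluminium top plate in which an H is cut. Origin: centre of its underside, on the counter; x points forward (away from the robot, along the slots), y left, z up; turned by up to 0.35 rad. Dots at the slot ends: one black left far (+x), two left near, three green right far, four black right near
- gate (a point): centre of the H-gate, on the plate's top, 85 mm above the counter; axes as selector. Two slots 61 mm long, 17 mm wide, run along x, centred at y = +19 mm (left) and -19 mm (right), joined by a cross slot 19 mm wide at x = 0
- knob (a point): centre of the lever's red ball knob, 38 mm diameter, on a steel stem 10 mm thick. The lever pivots about the selector's centre, 25 mm above its underside; pivot to knob centre 125 mm. In the selector's frame, with a = lever_across, f = lever_fore, the knob is at x = 125 sin(f), y = -125 cos(f) sin(a), z = 25 + 125 cos(f) cos(a) mm
- lever_across (a joint): sideways lean of the lever, rad: -0.31 fully left, +0.31 fully right (towards the selector's -y). It can pass between left and right only while lever_fore is within about 0.07 of 0 (from up to about 0.15 the round stem slips round the corner of the gate). At the start between -0.31 and -0.29
- lever_fore (a joint): fore and aft lean of the lever, rad: +0.36 fully forward (the selector's +x), 0 in the cross slot, -0.36 fully back. It starts anywhere from -0.34 to +0.34. The lever has no spring: friction (about 3 N at the knob, both ways, plus a few N when moved fast) keeps it where it is left
- spool: blue thread spool standing on the counter, 29 mm diameter, 47 mm high; origin under its centre; leave alone
- stamp: rubber stamp standing on the counter, 26 x 40 mm, 67 mm high; origin under its centre; leave alone
- tin: round teal pin tin, 60 mm diameter, 21 mm high; origin under its centre; leave alone
- stapler: black stapler, 33 x 136 mm, 43 mm high; origin under its centre; leave alone
- card_terminal: card terminal, 165 x 72 mm, 46 mm high; origin under its centre; leave alone

How it is judged:
On the way:
1. the lever is at the right-hand end of the cross slot (value of joint lever_across above 0.2 rad and value of joint lever_fore between -0.13 and 0.13 rad), for 0.1 s.
At the end, for the whole second after the job is handed in: the lever stands at rest fully forward in the third (right far) slot: lever_across above 0.22 rad and lever_fore above 0.29 rad (the stop is at 0.36) (value of joint lever_across above 0.22 rad and value of joint lever_fore above 0.29 rad and velocity of joint lever_fore between -0.05 and 0.05 rad/s); the robot touches nothing.
It fails at once if the lever is pushed back into the fourth slot (lever_across above 0.1 with lever_fore below -0.2) (value of joint lever_across above 0.1 rad and value of joint lever_fore below -0.2 rad).
It fails at once if the lever or its box is pinched or pressed with more than 35 N by the fingers (contact force between the fingers and selector above 35 N).
It fails at once if a bystander (spool, stamp, tin, stapler or card terminal) is moved by more than 30 mm, pushed or lifted (distance of any of spool, stamp, tin, stapler, card_terminal from where it was at the start of the episode above 0.03 m).
It also fails if it takes over 56 s, if anything falls off the work surface, if the arm or the gripper's body presses on something with over 40 N, if the wrist force passes 120 N, or if a joint passes its speed limit or range.

## Working session

There is one attempt and no reset: what is moved stays moved. The work goes in short steps, Python scripts to look and compute and a tool call to move; the robot and the scene stay as the last step left them, time stands still between calls to the robot, and variables do not carry over. Pictures are saved under pics/ and viewed, at most 10 in all, crops included, and the job is handed in when it is done.

Besides the shell and the picture viewer there is one more tool, called after "Request:" as name(argument=value, ...) on one line, values as JSON. move_arm: Moves the arm, as the interface text tells. Its arguments: {"type":"object","properties":{"increments":{"type":"array"}},"required":["increments"]}

```bash
mkdir -p pics
python3 - <<'E'
from rig import *
import cv2
for n in("scene","top"):
    cv2.imwrite(f"pics/{n}0.png",get_image(n)); print(n,get_calibration(n))
s=state();print(s['t'],s['tcp_pos'],s['tool_rot'])
E
```

```text
scene {'vertical_fov': 49.47609983887404, 'cx': 326.71653628179735, 'cy': 202.20331297452563, 'D': array([-0.01479079,  0.        ,  0.        ,  0.        ,  0.        ]), 'xyz': array([-0.01085812,  0.43617402,  0.83148388]), 'attitude': array([-0.17911912,  0.34780327,  0.82851291, -0.40064398])}
top {'vertical_fov': 47.32177618959386, 'cx': 313.2458795798689, 'cy': 202.53500427908992, 'D': array([-0.0451493,  0.       ,  0.       ,  0.       ,  0.       ]), 'xyz': array([ 0.33891748, -0.01084437,  1.25384419]), 'attitude': array([-0.07259914,  0.07534679,  0.70959839, -0.69679434])}
0.1 [ 0.25175118 -0.5713675   0.23043768] [ 9.78575239e-01  2.05887302e-01 -2.57563995e-05 -9.58892970e-04]
```

View pics/scene0.png

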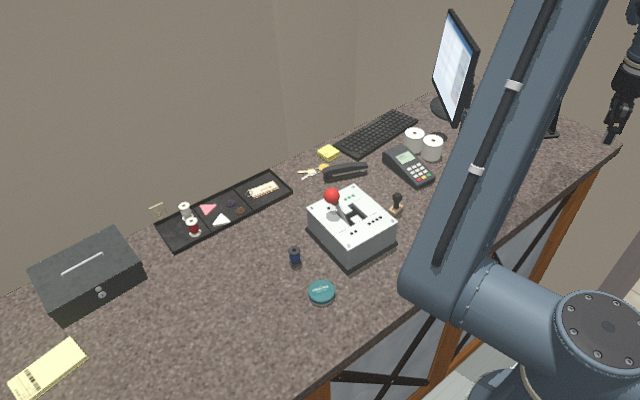

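View pics/top0.png

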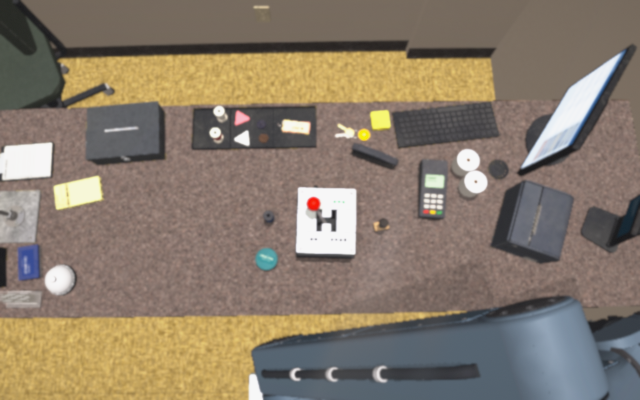

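The scene view shows the selector near (350,222) with its red knob at about (332,196). In the top view the gate is at about (326,221) and the knob at (314,203), so the lever stands in the left far slot. I'll enlarge both.

Run:
```python
import cv2,numpy as np
a=cv2.imread('pics/scene0.png')[170:280,290:410];b=cv2.imread('pics/top0.png')[175:265,280:400]
a=cv2.resize(a,None,fx=6,fy=5.4,interpolation=2)if 0 else cv2.resize(a,None,fx=5,fy=5,interpolation=2)
b=cv2.resize(b,None,fx=6,fy=6,interpolation=2)
cv2.imwrite('pics/a.png',a);cv2.imwrite('pics/b.png',b)
```

```text
(no output)
```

View pics/a.png

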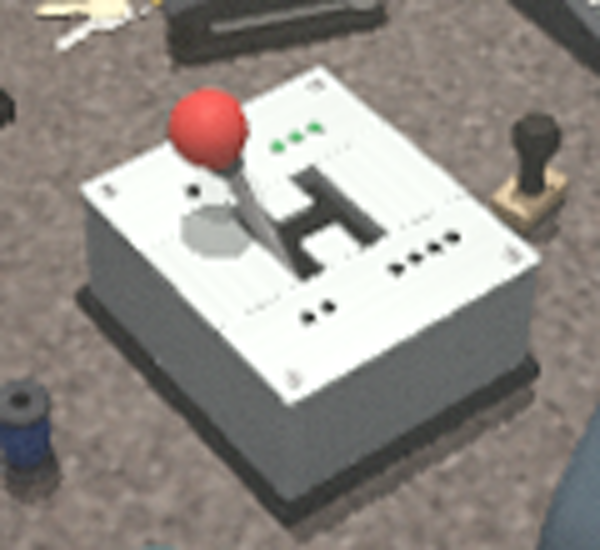

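View pics/b.png

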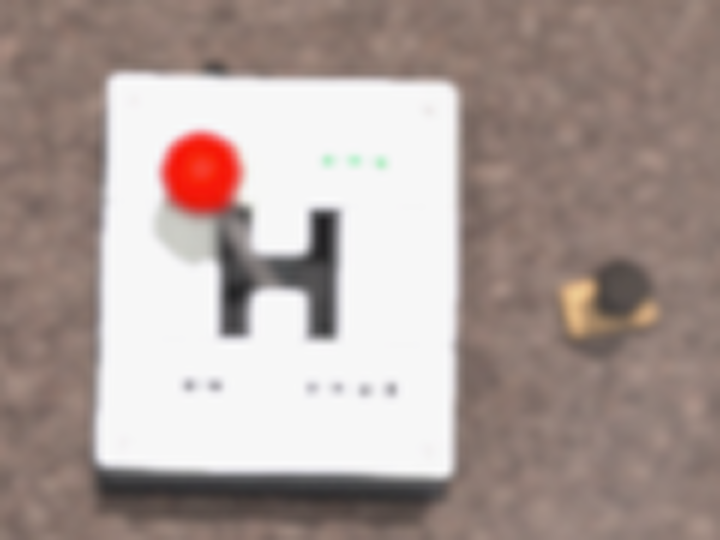

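The crops show the plate corners, H gate and knob clearly. The lever leans forward in slot 1, and the spool is on the left with the stamp on the right. Next I fit the pose.

```bash
cat > h.py <<'E'
import numpy as np,cv2
from rig import *
from scipy.spatial.transform import Rotation as R
from scipy.optimize import least_squares
def proj(P,c):
    K=np.array([[200/np.tan(np.radians(c['vertical_fov']/2)),0,c['cx']],[0,0,c['cy']],[0,0,1]]);K[1,1]=K[0,0]
    p=(np.atleast_2d(P)-c['xyz'])@R.from_quat(c['attitude']).as_matrix()*[1,-1,-1]
    return cv2.projectPoints(p,np.zeros(3),np.zeros(3),K,np.array(c['D']))[0][:,0]
def knob(a,f): return np.array([.125*np.sin(f),-.125*np.cos(f)*np.sin(a),.025+.125*np.cos(f)*np.cos(a)])
def toW(p,x,y,w): return np.atleast_2d(p)@R.from_euler('z',w).as_matrix().T+[x,y,0]
E
python3 - <<'E'
from h import *
cs,ct=get_calibration('scene'),get_calibration('top')
A=np.array([[82,188],[320,66],[540,260],[292,403],[209,130]])/5+[290,170]-.4
B=np.array([[108,73],[460,85],[455,478],[95,468],[202,173]])/6+[280,175]-.42
C=np.array([[.085,.075,.085],[.085,-.075,.085],[-.085,-.075,.085],[-.085,.075,.085]])
def P(v): return toW(np.vstack([C,knob(v[3],v[4])]),*v[:3])
def res(v):
    return np.r_[(proj(P(v),cs)-A).ravel(),(proj(P(v),ct)-B).ravel(),(v[3]+.3)*50]
s=least_squares(res,[.35,0,0,-.3,.3]);print(s.x.round(4));print(s.fun.round(1));print(P(s.x)[4])
# bystanders by plane: scene/top pixel -> z
def at(px,c,z):
    return least_squares(lambda q:(proj([q[0],q[1],z],c)-px)[0],[.4,0]).x.round(3)
print('spool',at([269,214],ct,.047),'tin',at([266,259],ct,.021),'stamp',at([280+620/6,175+290/6],ct,.067),'stapler',at([374,155],ct,.04))
x=s.x
for a,f in[(-.3,x[4]),(-.3,0),(.3,0),(.3,.36)]:print(a,f,toW(knob(a,f),*x[:3]).round(4))
E
```

```text
[ 0.5397 -0.0502 -0.0459 -0.2939  0.2578]
[-0.4 -0.4  0.3 -0.1  0.6 -0.6 -0.4 -0.2 -0.2 -0.1  0.8  1.  -1.   0.6
 -0.7 -0.4  0.7 -0.3 -0.3  0.1  0.3]
[ 0.57316798 -0.01671882  0.14068645]
spool [0.566 0.102] tin [0.448 0.112] stamp [ 0.532 -0.202] stapler [ 0.729 -0.19 ]
-0.3 0.25779327914157407 [[ 0.5732 -0.016   0.1405]]
-0.3 0 [[ 0.5414 -0.0133  0.1444]]
0.3 0 [[ 0.538  -0.0871  0.1444]]
0.3 0.36 [[ 0.5821 -0.0868  0.1368]]
```

Request:
move_arm(increments=[255, 0.378, 0.555, 0.02, -0.46, 255, 0.378, 0.555, 0.02, -0.46, 255, 0.378, 0.555, 0.02, -0.46, 255, 0.378, 0.555, 0.02, -0.46, 255, 0.378, 0.555, 0.02, -0.46, 255, 0.378, 0.555, 0.02, -0.46, 255, 0.378, 0.555, 0.02, -0.46, 255, 0.378, 0.555, 0.02, -0.46, 255, 0.378, 0.555, 0.02, -0.46, 255, 0.378, 0.555, 0.02, -0.46])

```text
t: 1.1
tcp_pos: [0.5332, -0.1579, 0.2459]
tool_rot: [1.0, -0.023, -0.0, -0.0]
wrist_force: [1.1, -0.4, 0.4]
grip_width: 0.002
finger_force: 0.0
```

Request:
move_arm(increments=[255, 0.09, 0.13, 0, 0, 255, 0.09, 0.13, 0, 0, 255, 0.09, 0.13, 0, 0, 255, 0.09, 0.13, 0, 0, 255, 0.09, 0.13, 0, 0, 255, 0.09, 0.13, 0, 0])

```text
t: 1.7
tcp_pos: [0.6216, -0.0305, 0.2456]
tool_rot: [1.0, -0.023, -0.001, 0.0]
wrist_force: [0.2, -0.3, -0.1]
grip_width: -0.001
finger_force: 0.0
```

Request:
move_arm(increments=[255, 0.013, 0.015, 0, 0, 255, 0.013, 0.015, -0.03, 0, 255, 0.013, 0.015, -0.06, 0, 255, 0.013, 0.015, -0.09, 0, 255, 0.013, 0.015, -0.12, 0, 255, 0.013, 0.015, -0.12, 0, 255, 0.013, 0.015, -0.12, 0])

```text
t: 2.4
tcp_pos: [0.635, -0.0165, 0.1263]
tool_rot: [1.0, -0.024, -0.001, 0.0]
wrist_force: [1.5, 0.2, 1.3]
grip_width: -0.001
finger_force: 0.0
```

Run:
```python
from h import *
a=get_image('scene')[130:250,280:400];b=get_image('top')[150:270,270:390]
cv2.imwrite('pics/c.png',np.hstack([cv2.resize(i,(400,400),interpolation=2) for i in(a,b)]))
```

```text
(no output)
```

View pics/c.png

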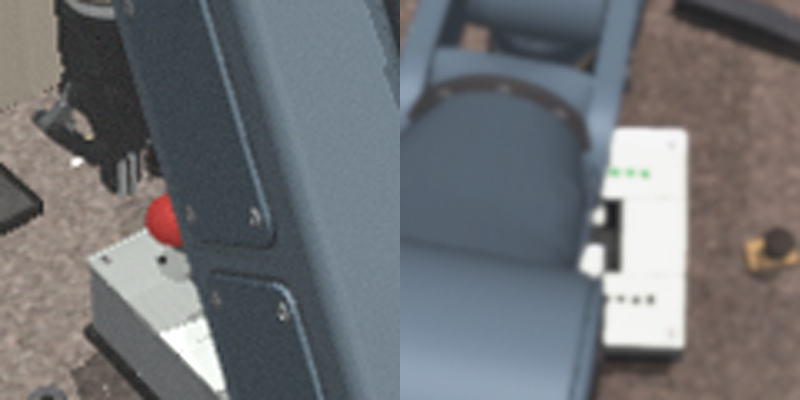

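The arm hides much of both views, but the fingertip is visible just beyond the knob and clear of it. I'll push back gently.

Request:
move_arm(increments=[255, -0.008, 0, 0, 0, 255, -0.016, 0, 0, 0, 255, -0.022, 0, 0, 0, 255, -0.027, 0.001, 0, 0, 255, -0.032, 0.001, 0, 0, 255, -0.036, 0.001, 0, 0, 255, -0.04, 0.001, 0, 0, 255, -0.044, 0.002, 0, 0])

```text
t: 3.3
tcp_pos: [0.5935, -0.0137, 0.1272]
tool_rot: [1.0, -0.022, 0.003, 0.001]
wrist_force: [4.2, -0.5, 3.2]
grip_width: 0.002
finger_force: 2.2
```

Request:
move_arm(increments=[255, -0.004, 0, 0, 0, 255, -0.008, 0, 0, 0, 255, -0.012, 0, 0, 0, 255, -0.016, 0.001, 0, 0, 255, -0.02, 0.001, 0, 0, 255, -0.02, 0.001, 0, 0])

```text
t: 3.9
tcp_pos: [0.5699, -0.0117, 0.1257]
tool_rot: [1.0, -0.023, -0.001, -0.0]
wrist_force: [1.8, -0.5, 1.7]
grip_width: 0.002
finger_force: 1.0
```

Request:
move_arm(increments=[255, 0.02, 0, 0, 0, 255, 0.03, 0.01, 0, 0, 255, 0.03, 0.04, 0, 0, 255, 0.02, 0.07, 0, 0, 255, -0.02, 0.08, 0, 0, 255, -0.028, 0.08, 0, 0, 255, -0.028, 0.08, 0, 0, 255, -0.028, 0.08, 0, 0])

```text
t: 4.7
tcp_pos: [0.5442, 0.0681, 0.1261]
tool_rot: [1.0, -0.023, 0.0, 0.0]
wrist_force: [0.8, -0.9, -0.0]
grip_width: 0.002
finger_force: 0.0
```

Run:
```python
from h import *
a=get_image('scene')[130:250,280:400];b=get_image('top')[150:270,270:390]
cv2.imwrite('pics/d.png',np.hstack([cv2.resize(i,(400,400),interpolation=2) for i in(a,b)]))
print(state()['tcp_pos'])
```

```text
[0.54503088 0.06761902 0.12626246]
```

View pics/d.png

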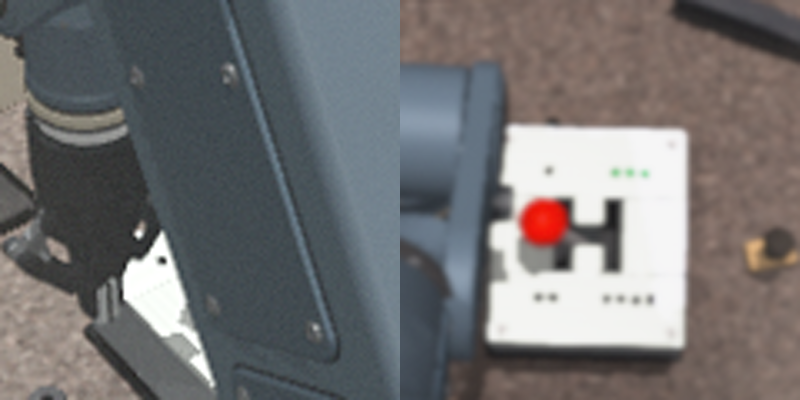

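The top view shows the knob at about (313.2,216.2) in the full picture, level with the cross slot. I'll work out f from that.

Run:
```python
from h import *
ct=get_calibration('top');v=[.5397,-.0502,-.0459]
for f in(-.05,0,.05,.1):print(f,proj(toW(knob(-.3,f),*v),ct))
im=get_image('top').astype(int);m=(im[...,2]>150)&(im[...,1]<90)&(im[...,0]<90);m[:,:290]=0;m[:,345:]=0;m[:190]=0;m[240:]=0
y,x=np.nonzero(m);print(x.mean(),y.mean(),len(x))
```

```text
-0.05 [[311.7925398  218.32716143]]
0 [[311.84495573 215.82488177]]
0.05 [[311.9347044  213.35096164]]
0.1 [[312.06135039 210.91338775]]
312.80392156862746 216.359477124183 153
```

Request:
move_arm(increments=[255, -0.001, -0.02, 0, 0, 255, -0.001, -0.035, 0, 0, 255, -0.002, -0.042, 0, 0, 255, -0.002, -0.048, 0, 0, 255, -0.002, -0.053, 0, 0, 255, -0.003, -0.058, 0, 0, 255, -0.003, -0.063, 0, 0, 255, -0.003, -0.068, 0, 0])

```text
t: 5.65
tcp_pos: [0.5407, 0.0008, 0.1266]
tool_rot: [1.0, -0.023, 0.0, -0.001]
wrist_force: [0.6, 4.2, 2.9]
grip_width: 0.003
finger_force: 2.3
```

Request:
move_arm(increments=[255, 0, -0.005, 0, 0, 255, 0, -0.01, 0, 0, 255, -0.001, -0.015, 0, 0, 255, -0.001, -0.02, 0, 0, 255, -0.001, -0.025, 0, 0, 255, -0.001, -0.03, 0, 0, 255, -0.002, -0.035, 0, 0, 255, -0.002, -0.035, 0, 0])

```text
t: 6.45
tcp_pos: [0.5387, -0.0361, 0.126]
tool_rot: [1.0, -0.023, 0.0, 0.001]
wrist_force: [0.3, 1.6, 0.5]
grip_width: 0.0
finger_force: 0.0
```

Request:
move_arm(increments=[255, 0, -0.004, 0, 0, 255, 0, -0.008, 0, 0, 255, -0.001, -0.012, 0, 0, 255, -0.001, -0.015, 0, 0, 255, -0.001, -0.017, 0, 0, 255, -0.001, -0.017, 0, 0])

```text
t: 7.05
tcp_pos: [0.5372, -0.0523, 0.126]
tool_rot: [1.0, -0.023, -0.0, 0.0]
wrist_force: [0.1, 0.8, -1.1]
grip_width: -0.006
finger_force: 0.5
```

Run:
```python
from h import *
ct=get_calibration('top');v=[.5397,-.0502,-.0459]
for a,f in((.2,0),(.3,-.05),(.3,0)):print(a,f,proj(toW(knob(a,f),*v),ct))
im=get_image('top');b=im[150:270,270:390].copy();im=im.astype(int)
m=(im[...,2]>150)&(im[...,1]<90)&(im[...,0]<90);m[:,:290]=0;m[:,345:]=0;m[:190]=0;m[240:]=0
y,x=np.nonzero(m);print(x.mean(),y.mean(),len(x))
cv2.imwrite('pics/e.png',cv2.resize(b,(480,480),interpolation=2))
```

```text
0.2 0 [[336.91607037 216.285028  ]]
0.3 -0.05 [[341.69049596 219.14444774]]
0.3 0 [[341.75015549 216.64219852]]
nan nan 0<stdin>:6: RuntimeWarning: Mean of empty slice.
  ret = ret.dtype.type(ret / rcount)
```

View pics/e.png

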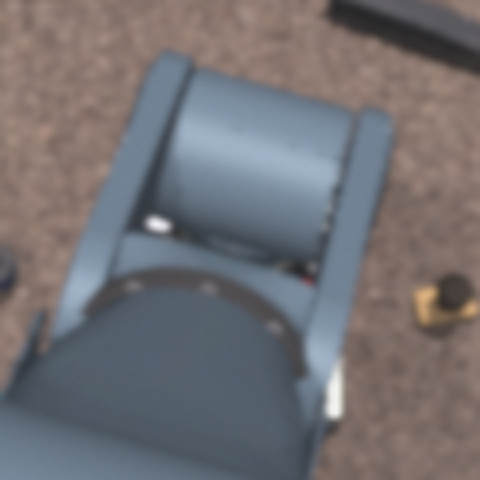

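The arm hides the knob in this view, so I'll back off to the left to check.

Request:
move_arm(increments=[255, 0, 0.03, 0, 0, 255, -0.01, 0.07, 0, 0, 255, -0.04, 0.1, 0, 0, 255, -0.07, 0.11, 0, 0, 255, -0.07, 0.11, 0, 0, 255, -0.07, 0.11, 0, 0])

```text
t: 7.7
tcp_pos: [0.4678, 0.058, 0.1266]
tool_rot: [1.0, -0.022, 0.001, 0.0]
wrist_force: [0.7, -0.4, -0.0]
grip_width: 0.002
finger_force: 0.0
```

Run:
```python
from h import *
im=get_image('top').astype(int)
m=(im[...,2]>150)&(im[...,1]<90)&(im[...,0]<90);m[:,:290]=0;m[:,365:]=0;m[:190]=0;m[240:]=0
y,x=np.nonzero(m);print(x.mean(),y.mean(),len(x),state()['tcp_pos'])
```

```text
340.77142857142854 217.10714285714286 140 [0.46905396 0.05756538 0.12667939]
```

The lever is at about a=0.28, f=-0.01, which meets the cross-slot milestone. Next I go behind the knob and push forward.

Request:
move_arm(increments=[255, 0, -0.045, 0, 0, 255, 0, -0.09, 0, 0, 255, 0, -0.13, 0, 0, 255, 0, -0.143, 0, 0, 255, 0.012, -0.143, 0, 0, 255, 0.02, -0.143, 0, 0, 255, 0.026, -0.143, 0, 0, 255, 0.032, -0.143, 0, 0, 255, 0.037, -0.143, 0, 0, 255, 0.042, -0.143, 0, 0])

```text
t: 8.75
tcp_pos: [0.5093, -0.084, 0.1261]
tool_rot: [1.0, -0.022, -0.001, -0.0]
wrist_force: [-3.0, -0.8, 1.5]
grip_width: 0.003
finger_force: 1.6
```

Request:
move_arm(increments=[255, 0.005, 0, 0, 0, 255, 0.01, 0, 0, 0, 255, 0.015, 0, 0, 0, 255, 0.02, -0.001, 0, 0, 255, 0.025, -0.001, 0, 0, 255, 0.03, -0.001, 0, 0, 255, 0.034, -0.001, 0, 0, 255, 0.037, -0.001, 0, 0, 255, 0.037, -0.001, 0, 0])

```text
t: 9.65
tcp_pos: [0.5473, -0.0862, 0.126]
tool_rot: [1.0, -0.023, 0.0, 0.0]
wrist_force: [-1.7, -0.1, -1.3]
grip_width: -0.002
finger_force: 0.9
```

Request:
move_arm(increments=[255, 0.002, 0, 0, 0, 255, 0.004, 0, 0, 0, 255, 0.005, 0, 0, 0, 255, 0.005, 0, 0, 0])

```text
t: 10.05
tcp_pos: [0.5519, -0.086, 0.1263]
tool_rot: [1.0, -0.023, 0.0, 0.0]
wrist_force: [-2.5, -1.3, -1.5]
grip_width: 0.0
finger_force: 1.0
```

Back off and check.

Request:
move_arm(increments=[255, -0.03, 0, 0, 0, 255, -0.065, 0.01, 0, 0, 255, -0.085, 0.05, 0.02, 0, 255, -0.085, 0.1, 0.04, 0, 255, -0.085, 0.15, 0.06, 0, 255, -0.085, 0.16, 0.08, 0, 255, -0.085, 0.16, 0.08, 0, 255, -0.085, 0.16, 0.08, 0])

```text
t: 10.85
tcp_pos: [0.468, 0.0742, 0.2071]
tool_rot: [1.0, -0.022, 0.002, 0.0]
wrist_force: [-0.7, 0.0, 0.1]
grip_width: 0.003
finger_force: 0.0
```

Run:
```python
from h import *
ct=get_calibration('top');v=[.5397,-.0502,-.0459]
for a,f in((.3,.28),(.3,.32),(.3,.36)):print(a,f,proj(toW(knob(a,f),*v),ct))
im=get_image('top');b=im[130:270,250:390].copy();im=im.astype(int)
m=(im[...,2]>150)&(im[...,1]<90)&(im[...,0]<90);m[:,:290]=0;m[:,365:]=0;m[:180]=0;m[240:]=0
y,x=np.nonzero(m);print(x.mean(),y.mean(),len(x),state()['tcp_pos'])
cv2.imwrite('pics/f.png',cv2.resize(b,(560,560),interpolation=2))
```

```text
0.3 0.28 [[341.25806436 203.3332345 ]]
0.3 0.32 [[341.07661689 201.57655321]]
0.3 0.36 [[340.86870929 199.86654977]]
340.4754098360656 200.69672131147541 122 [0.46725642 0.07368779 0.20624795]
```

View pics/f.png

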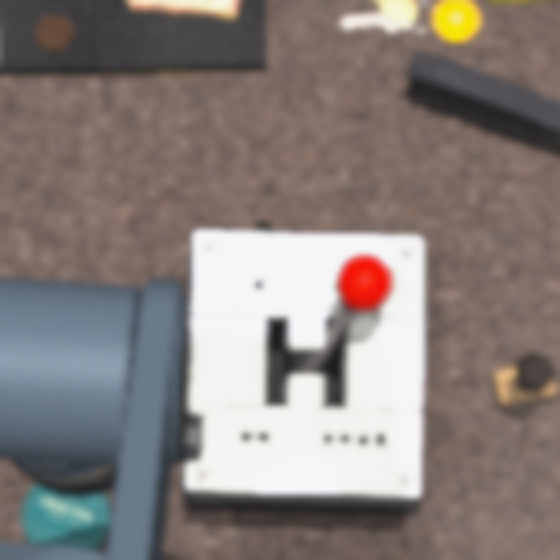

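The lever stands in the third slot, with the knob at (340.5,200.7), which gives f≈0.34. The hand is clear and the bystanders are in place.

```bash
python3 -c "
from rig import *
print(job_done())"
```

```text
the job is handed in; nothing more can be done
None
```

The lever is in the third slot, measured at about 0.34 rad forward with the stop at 0.36. The hand is clear, the bystanders in view stand where they were, and the job is handed in; no verdict was returned.

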